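# Lock the bobbin winder's spindle

### The arm

A 6-joint arm with a two-finger parallel gripper is mounted at the origin on the work surface. World frame = base frame: x ahead of the robot, y to its left, z up, the work surface at z = 0. Lengths are in m, angles in rad, forces in N, time in s.
With the tool pointing down it reaches from about 0.325 to 0.9 m from the base axis. Payload 6.1 kg.
Tool frame: the origin (TCP) lies on the front face of the gripper's body, between the roots of the fingers; the fingertips stand 73 mm ahead of it and the grasp point (between the pads) lies 54 mm ahead of it (env.tips_ahead is the z of the fingertips in the tool frame, in m); z points along the fingers, x is the direction in which the jaws open and shut, and the axes are right-handed (so a half turn about z gives the same grasp; the last joint's range is limited). The gripper opens to 85 mm and grips with 20 to 120 N. Pads are 22 mm wide; open, the fingers measure 114 mm over their backs; the gripper's body (76 mm by 85 mm) begins 54 mm behind the grasp point. The pads swing forward as they close: fully open they stand 13 mm farther back than shut.
Start: joints at [1.037, 0.22, 1.526, -0, 1.395, -0.126], TCP at [0.248, 0.574, 0.304] pointing down, gripper open.
Joint ranges: [-2.98, 2.98], [-0.91, 2.08], [0.09, 2.57], [-1.24, 4.39], [0.2, 2.65], [-2.68, 2.68]. Speed limits (rad/s): [2.57, 2.57, 3.01, 3.14, 3.14, 3.14].

### API

Orientations are given as a rotation vector (axis times angle).
In Python, from rig import monitor, imaging, order, env gives the robot as it stands.
- The arm moves only by the tool carry_out, never from a script. Its argument "moves" is a list of rows, each a list of 5 numbers: the opening, from -1 (shut) to 1 (fully open), so that 0 is half open, then the shift along the tool's x, y, z in cm, then the turn about the tool's z in degrees. In form: [[claw, tx, ty, tz, twist], ...]. A call has 1 to 10 rows; each row is the pose to reach, as a shift and turn from the pose commanded when the call began, along the tool's axes at that moment; what a row does not reach only later rows make up. A row lasts 1/10 s, in which the tool goes at most 50 mm and 8.59 degrees, less where a joint would pass 70% of its speed; a pose out of reach is approached as far as the arm can. A call with a gripper value outside its range is refused whole. The fingers move at their own pace and stop on an object; "force" is the grip in N (left out, the last holds). Time passes only in rows, so rows that repeat a pose let the fingers close. It gives the time, the measured TCP pose, the force and the opening at its end, in the units of the state.
- monitor.state(): the state, without advancing time (a new reading comes with each control period).
- imaging.capture(name): name is "scene" or "top"; returns a dict with "pixels" (384x512x3 uint8, red, green, blue), "fx", "fy", "cx", "cy" (pixels), "k1" (the pictures are not rectified: a ray, as slopes to the right and down, at radius r is drawn at 1 + k1 r^2 times it, then the intrinsics apply), "origin" and "attitude" of the camera in the world. Camera axes: x right, y down, z forward; pixel columns grow to the right and rows downward; lengths in m; the calibration is good to about 2 mm. A picture is of the moment at which its call begins. There is no depth.
- order.finish_job(): hands the job in, once; it reports no verdict.
The state is a dict: "t": time; "qpos": joint angles; "joint_vel": joint speeds; "joint_torque": joint torques, N m; "eef_pos": TCP position; "tcp_rot": TCP orientation; "force": force on the tool from outside, world axes, zero at the start; "ft_torque": the same for the moment, N m; "gripper_width": finger opening in m.
Only numpy, scipy, OpenCV 4.12 (cv2) and the standard library are available. Lean on these libraries where they do the work, as an engineer would, in place of code of your own. Each camera call takes 0.05 s, during which the arm holds its last target.

### The job

The white bobbin on the green winder is about to be changed, so lock the spindle: press the orange plunger bar fully down into its housing against its spring and, while you keep it pressed, slide the blue keeper all the way across so that it traps the plunger, then let go; the plunger must stay down. Press and push gently (never over 40 N on either part), and leave the two loose bobbins and the tin standing where they are.

Things in the scene. Friction and masses are not known exactly. Their poses are not given: they have to be found in the camera images.
- winder: Bench bobbin winder, fixed. Origin on the table under the middle of the plunger; z up; +y is the way the keeper slides shut. Green base plate x -70..80, y -80..180, 14 mm thick. On two posts a grey head (x -24..56, y -55..55) with the plunger and keeper, clamped 0 to 30 mm above its lowest setting: this height is not reported, feel for it. Heights given are for the lowest setting.
- press (a point): Point on the winder (axes as its) at winder x 0, y -27: the middle of the free -y part of the flat top of the orange plunger bar, plunger out, head at its lowest: 88 mm above the table. The bar really stands 0 to 30 mm above this point. It is 26 mm wide (winder x -13..13), 92 mm long (winder y -48..44). Press here, then slide along the bar to +y still pressing, so that the fingers' side pushes the tab.
- plunger (a joint): Plunger depth in m: 0 out, 0.010 fully in on a hard stop. The spring takes 5 N to start, 10 N at the stop. The keeper's tongue passes over the lug on the bar's +x side (winder y -10..10) only when the depth is over about 0.0085; else it jams on the lug. Once trapped and let go, the plunger rises about 1.5 mm and rests under the keeper at about 0.008.
- keeper (a joint): Slide of the blue keeper in m along winder +y: 0 open, 0.026 fully across on its stop; starts at 0 to 0.006; meets the lug at 0.008. Friction 1.5 N; stays where left. Its tab bridges the bar: -y face at winder y = joint value, 9 mm thick, x -15..42, 91 to 116 mm above the table (3 mm over the bar when that is out, 13 mm when in), all plus the head's 0 to 30 mm. Fingers push on its -y face.
- motor (a point): Middle of the top of the winder's green motor box, 85 x 85 mm, 99 mm above the table, at winder x -12, y 128 mm; a steel spindle carrying the white bobbin to be changed points from it to +x, 66 mm high.
- bobbin_white: Loose white thread bobbin standing upright, 124 mm tall, 36 mm across its foot, 90 g; origin at the centre of its underside. Leave alone.
- bobbin_blue: Loose blue thread bobbin, same shape, standing. Leave alone.
- tin: Loose closed steel tin, 52 mm across, 55 mm tall, 120 g; origin at the centre of its underside. Leave alone.

How it is judged:
On the way, in this order (a step that is already met when the one before it is completed fails the run):
1. the plunger is pressed in (over 8 mm) while the keeper is still open (value of joint plunger above 0.008 m and value of joint keeper below 0.0095 m), for 0.1 s.
2. the keeper is slid across over the pressed plunger (value of joint plunger above 0.007 m and value of joint keeper above 0.021 m), for 0.2 s.
At the end, for the whole second after the job is handed in: The plunger stays more than 6.5 mm in, the keeper is more than 21 mm (of 26) across, the winder is let go, and the two loose bobbins and the tin stand still within 20 mm of where they were (value of joint plunger above 0.0065 m and value of joint keeper above 0.021 m and contact force between the fingers and winder below 0.1 N and linear speed of each of bobbin_white, bobbin_blue, tin below 0.02 m/s and distance of each of bobbin_white, bobbin_blue, tin from where it was at the start of the episode below 0.02 m); the robot touches nothing.
It fails at once if the plunger is pressed with more than 40 N (contact force between any of the fingers, the arm and plunger above 40 N).
It fails at once if the keeper is pushed with more than 40 N (contact force between any of the fingers, the arm and keeper above 40 N).
It fails at once if a loose bobbin or the tin is moved more than 20 mm or tipped (distance of any of bobbin_white, bobbin_blue, tin from where it was at the start of the episode above 0.02 m or angle between any of bobbin_white, bobbin_blue, tin's own z axis and vertical above 0.3 rad).
It also fails if it takes over 58 s, if anything falls off the work surface, if the arm or the gripper's body presses on something with over 40 N, if the wrist force passes 120 N, or if a joint passes its speed limit or range.

## Working session

There is one attempt and no reset: what is moved stays moved. The work goes in short steps, Python scripts to look and compute and a tool call to move; the robot and the scene stay as the last step left them, time stands still between calls to the robot, and variables do not carry over. Pictures are saved under pics/ and viewed, and the job is handed in when it is done.

Besides the shell and the picture viewer there is one more tool, called after "Request:" as name([rows], argument=value, ...), one row to a line, values as JSON. carry_out: Moves the arm, as the interface text tells. Its arguments: {"type":"object","properties":{"moves":{"type":"array"},"force":{"type":"number"}},"required":["moves"]}

```bash
mkdir -p pics; ls; python3 - <<'E'
from rig import monitor, imaging, order, env
import cv2
s=monitor.state(); print({k:s[k] for k in ('t','eef_pos','tcp_rot','force','gripper_width')}, env.tips_ahead)
for n in('scene','top'):
    c=imaging.capture(n); cv2.imwrite(f'pics/{n}0.png',c['pixels'][:,:,::-1]); print({k:v for k,v in c.items() if k!='pixels'})
E
```

```text
pics
{'t': 0.0, 'eef_pos': array([0.24763827, 0.57334288, 0.30277903]), 'tcp_rot': array([ 2.6245501 ,  1.72508651, -0.00277638]), 'force': array([-0.70816793, -0.07507099,  0.22267461]), 'gripper_width': 0.08523001897209263} 0.0726
{'fx': 367.5235964743695, 'fy': 367.5235964743695, 'cx': 253.3376413240873, 'cy': 194.5501119851571, 'k1': -0.04446053321786784, 'origin': array([0.85012032, 0.4132536 , 0.65693367]), 'attitude': array([-0.83080037, -2.63858854,  1.00163552])}
{'fx': 473.0953770312986, 'fy': 473.0953770312986, 'cx': 257.8962923430434, 'cy': 194.7302908061435, 'k1': -0.03886861656083071, 'origin': array([ 0.41681513, -0.01042118,  0.93126967]), 'attitude': array([-2.12347985,  2.13188914, -0.19742327])}
```

View pics/scene0.png

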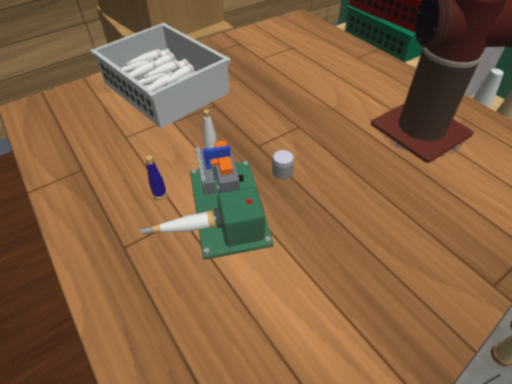

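View pics/top0.png

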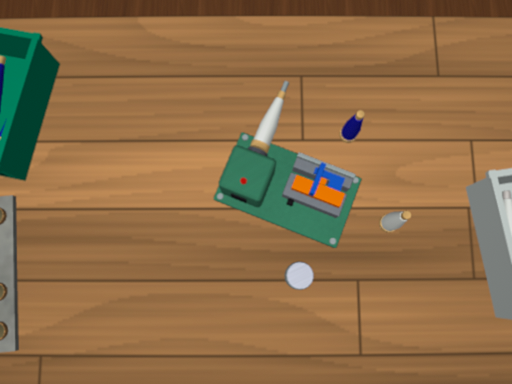

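The scene view shows the winder near (230,205), with the white bobbin at (208,130), the blue one at (155,178) and the tin at (283,163). In the top view the base plate spans (215..360, 135..245). Next I'll enlarge both.

```bash
python3 - <<'E'
import cv2
a=cv2.imread('pics/top0.png')[110:260,200:420]; cv2.imwrite('pics/top0c.png',cv2.resize(a,None,fx=3.6,fy=3.6,interpolation=cv2.INTER_CUBIC))
a=cv2.imread('pics/scene0.png')[100:265,130:310]; cv2.imwrite('pics/scene0c.png',cv2.resize(a,None,fx=3.6,fy=3.6,interpolation=cv2.INTER_CUBIC))
E
```

```text
(no output)
```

View pics/top0c.png

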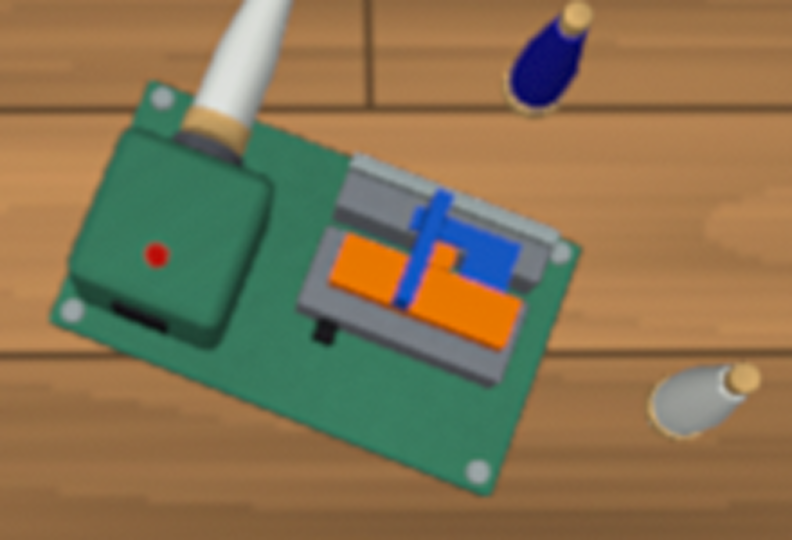

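View pics/scene0c.png

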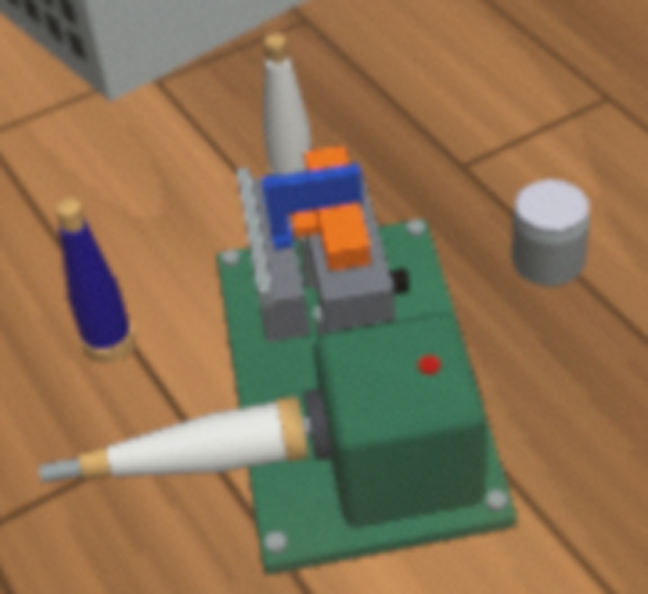

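```bash
cat > h.py <<'E'
import numpy as np, cv2
from scipy.spatial.transform import Rotation as R
from scipy.optimize import least_squares
class Cam:
    def __init__(s,f,cx,cy,k1,o,a): s.f,s.cx,s.cy,s.k1,s.o,s.R=f,cx,cy,k1,np.array(o),R.from_rotvec(a).as_matrix()
    def proj(s,P):
        c=(np.atleast_2d(P)-s.o)@s.R; x=c[:,:2]/c[:,2:]; r2=(x**2).sum(1,keepdims=True)
        return x*(1+s.k1*r2)*s.f+[s.cx,s.cy]
    def ray(s,uv,z):
        f=lambda p:(s.proj([p[0],p[1],z])[0]-uv)
        return least_squares(f,[.4,0]).x
S=Cam(367.5235964743695,253.3376413240873,194.5501119851571,-0.04446053321786784,[0.85012032,0.4132536,0.65693367],[-0.83080037,-2.63858854,1.00163552])
T=Cam(473.0953770312986,257.8962923430434,194.7302908061435,-0.03886861656083071,[0.41681513,-0.01042118,0.93126967],[-2.12347985,2.13188914,-0.19742327])
def W(p,pts):
    pts=np.atleast_2d(pts)/1000.; c,s=np.cos(p[2]),np.sin(p[2])
    return np.c_[p[0]+c*pts[:,0]-s*pts[:,1],p[1]+s*pts[:,0]+c*pts[:,1],pts[:,2]]
E
cat > fit.py <<'E'
from h import *
tb=np.array([[148,82],[580,245],[491,494],[50,320]])/3.6+[200,110]-.36
sb=np.array([[266,560],[218,253],[428,220],[515,515]])/3.6+[130,100]-.36
B=[[80,180,14],[80,-80,14],[-70,-80,14],[-70,180,14]]
tbar=np.array([[526,298],[504,350],[345,234],[330,282]])/3.6+[200,110]-.36
D=[[13,-48,88],[-13,-48,88],[13,44,88],[-13,44,88]]
def res(p):
    d=np.array(D,float); d[:,2]+=p[3]
    return np.r_[(T.proj(W(p,B))-tb).ravel(),(S.proj(W(p,B))-sb).ravel(),(T.proj(W(p,d))-tbar).ravel()]
best=min((least_squares(res,[.45,-.1,y,10]) for y in np.arange(-3,3.2,.8)),key=lambda r:r.cost)
print(best.x,np.degrees(best.x[2])); print(best.fun.reshape(-1,2).round(1))
p=best.x
E
python3 - <<'E'
from fit import *
for n,C,c0,w in(('top',T,(250,140),(120,85)),('scene',S,(180,125),(80,85))):
    k=6.5
    im=cv2.imread(f'pics/{n}0.png')[c0[1]:c0[1]+w[1],c0[0]:c0[0]+w[0]]
    im=cv2.resize(im,None,fx=k,fy=k,interpolation=cv2.INTER_CUBIC); raw=im.copy()
    for h,col in((0,(255,255,255)),(15,(0,255,255)),(30,(255,0,255))):
        q=[[x,y,88+h] for x,y in((13,-48),(-13,-48),(-13,44),(13,44))]
        uv=((C.proj(W(p,q))-c0+.5)*k).astype(int); cv2.polylines(im,[uv],True,col,1)
    cv2.imwrite(f'pics/{n}_ov.png',im)
for n,uv in(('bw',(680,408)),('bb',(533,85))): print(n,T.ray(np.array(uv)/3.6+[200,110],0.0))
print('tin',T.ray((300,274),.055))
E
```

```text
[ 0.57387964 -0.1162068  -0.38238053 33.03220288] -21.90879058709102
[[-0.3 -0.8]
 [ 0.9  0.4]
 [-0.1  1.6]
 [-1.7  1. ]
 [-1.3  1.1]
 [-1.7 -1. ]
 [-1.3 -1.6]
 [ 0.7 -0.5]
 [-0.7  0.7]
 [ 0.4 -0.1]
 [ 0.4 -0.6]
 [-0.7 -0.4]]
bw [ 0.52922794 -0.27392637]
bb [ 0.71504158 -0.19973411]
tin [ 0.43009957 -0.09007934]
```

View pics/top_ov.png

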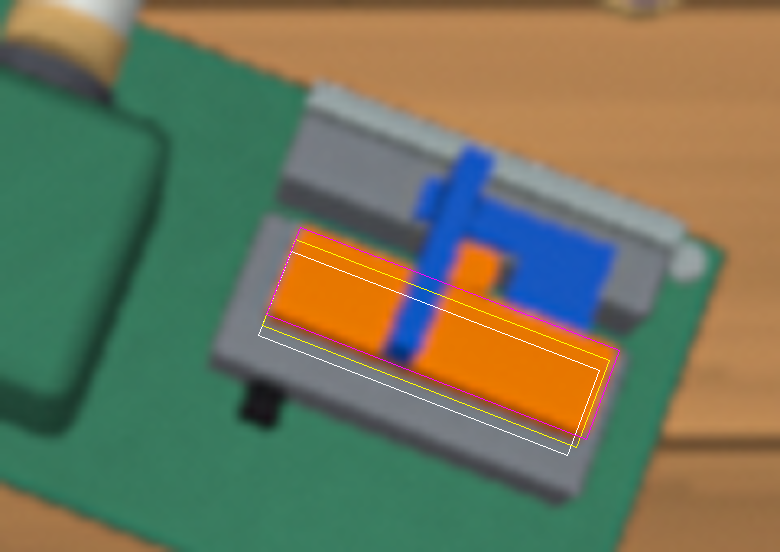

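View pics/scene_ov.png

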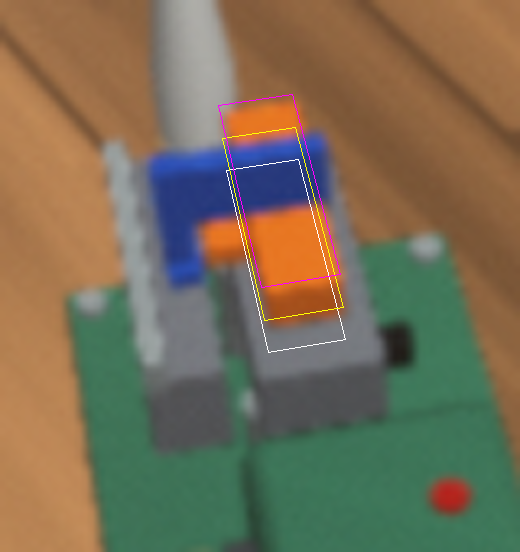

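```bash
cat > fit2.py <<'E'
from fit import *
sbar=np.array([[226,115],[300,103],[258,291],[337,277]])/6.5+[180,125]-.5
def res2(q):
    d=np.array(D,float); d[:,2]+=q[3]
    return np.r_[(T.proj(W(q,B))+q[4:6]-tb).ravel(),(S.proj(W(q,B))+q[6:8]-sb).ravel(),1.5*(T.proj(W(q,d))+q[4:6]-tbar).ravel(),1.5*(S.proj(W(q,d))+q[6:8]-sbar).ravel(),.7*q[4:]]
b=least_squares(res2,np.r_[p,0,0,0,0]); p=b.x
print(p.round(4),np.degrees(p[2])); print(b.fun[:-4].reshape(-1,2).round(1).tolist())
E
python3 - <<'E'
from fit2 import *
from rig import monitor
# tab -y face in top view: right edge of blue bar top at z=116+h (~), crop6.5 (493,158)->(418,360)
for uv in((493,158),(415,362)):
    w=T.ray(np.array(uv)/6.5+[250,140]-.5-p[4:6],(116+p[3])/1000)
    c,s=np.cos(p[2]),np.sin(p[2]); d=w-p[:2]; print('tab',1000*(c*d[0]+s*d[1]),1000*(-s*d[0]+c*d[1]))
print('press',W(p,[0,-27,88+p[3]]))
st=monitor.state(); M=R.from_rotvec(st['tcp_rot']).as_matrix(); print(M.round(3))
E
```

```text
[ 0.57387964 -0.1162068  -0.38238053 33.03220288] -21.90879058709102
[[-0.3 -0.8]
 [ 0.9  0.4]
 [-0.1  1.6]
 [-1.7  1. ]
 [-1.3  1.1]
 [-1.7 -1. ]
 [-1.3 -1.6]
 [ 0.7 -0.5]
 [-0.7  0.7]
 [ 0.4 -0.1]
 [ 0.4 -0.6]
 [-0.7 -0.4]]
[ 0.5742 -0.1185 -0.3836 28.5428 -0.7699 -0.278   1.0865  0.9353] -21.979607179401196
[[0.1, -1.3], [1.2, 0.1], [0.2, 1.2], [-1.3, 0.5], [-1.0, 1.3], [-1.1, -0.6], [-0.7, -1.1], [1.0, -0.1], [-1.0, 1.1], [0.6, -0.1], [1.0, -0.7], [-0.6, -0.6], [-1.0, -0.7], [-1.0, -0.6], [1.4, 0.5], [1.5, 0.7]]
tab 41.76886887884497 3.9323728634209894
tab -17.088978870164198 3.919620372935664
press [[ 0.5640639 -0.1435017  0.1165428]]
[[ 0.397  0.918 -0.001]
 [ 0.918 -0.397 -0.001]
 [-0.002 -0.    -1.   ]]
```

```bash
cat > go.py <<'E'
from fit2 import p
from h import *
from rig import monitor
import sys
def rel(wx,wy,tipz):
    st=monitor.state(); M=R.from_rotvec(st['tcp_rot']).as_matrix()
    t=W(p,[wx,wy,0])[0]; t[2]=tipz+.0726
    c,s=np.cos(p[2]),np.sin(p[2]); tip=st['eef_pos']+M[:,2]*.0726; d=tip[:2]-p[:2]
    a=np.degrees(np.arctan2(M[1,0],M[0,0])); 
    print('t',st['t'],'tip winder',1000*(c*d[0]+s*d[1]),1000*(-s*d[0]+c*d[1]),'tipz',tip[2],'F',st['force'],'w',st['gripper_width'])
    print('move cm',(M.T@(t-st['eef_pos'])*100).round(2),'twist',-(90+np.degrees(p[2])-a))
rel(*map(float,sys.argv[1:]))
E
python3 go.py -1 -28 .19 | tail -2
```

```text
t 0.1 tip winder -561.7451167898977 519.2427709925696 tipz 0.2303168020537288 F [ 0.32013492 -0.9021141   0.77757141] w 0.08533754240183077
move cm [-53.36  57.38   4.11] twist -1.3844964604109293
```

Request:
carry_out([
  [-1,-26.7,28.7,0,-1.4],
  [-1,-26.7,28.7,0,-1.4],
  [-1,-26.7,28.7,0,-1.4],
  [-1,-26.7,28.7,0,-1.4],
  [-1,-26.7,28.7,0,-1.4],
  [-1,-26.7,28.7,0,-1.4],
  [-1,-26.7,28.7,0,-1.4],
  [-1,-26.7,28.7,0,-1.4],
  [-1,-26.7,28.7,0,-1.4],
  [-1,-26.7,28.7,0,-1.4],
], force=60)

```text
t: 1.1
eef_pos: [0.4056, 0.2141, 0.3037]
tcp_rot: [-2.606, -1.753, 0.0]
force: [-0.5, 0.3, 0.1]
gripper_width: 0.0
```

```bash
python3 go.py -1 -28 .19 | tail -2
```

```text
t 1.1 tip winder -280.8587176997681 245.33992282527953 tipz 0.23108555927595664 F [-0.52452509  0.34011388  0.05782806] w 2.1567887144228296e-05
move cm [-27.26  28.06   4.09] twist -0.15120763775595947
```

Request:
carry_out([
  [-1,-27.3,28.1,0,0],
  [-1,-27.3,28.1,0,0],
  [-1,-27.3,28.1,0,0],
  [-1,-27.3,28.1,0,0],
  [-1,-27.3,28.1,0,0],
  [-1,-27.3,28.1,0,0],
  [-1,-27.3,28.1,0,0],
  [-1,-27.3,28.1,0,0],
  [-1,-27.3,28.1,2,0],
  [-1,-27.3,28.1,4.1,0],
])

```text
t: 2.1
eef_pos: [0.5652, -0.1431, 0.2625]
tcp_rot: [2.603, 1.757, 0.002]
force: [0.5, -0.4, -0.4]
gripper_width: 0.0
```

```bash
python3 go.py -1 -28 .13 | tail -2; python3 - <<'E'
from rig import imaging
import cv2
for n in('scene','top'):
    c=imaging.capture(n); cv2.imwrite(f'pics/{n}1.png',c['pixels'][:,:,::-1])
a=cv2.imread('pics/top1.png')[110:260,200:420]; a=cv2.resize(a,None,fx=3.6,fy=3.6,interpolation=cv2.INTER_CUBIC);cv2.imwrite('pics/top1c.png',a)
a=cv2.imread('pics/scene1.png')[60:260,130:310]; cv2.imwrite('pics/scene1c.png',cv2.resize(a,None,fx=3,fy=3,interpolation=cv2.INTER_CUBIC))
E
```

```text
t 2.1 tip winder 0.9973871163289054 -26.112704092887732 tipz 0.18989091706791997 F [ 0.51915963 -0.40845146 -0.35214109] w 8.725320255286885e-06
move cm [-0.19 -0.2   5.99] twist 0.021608099875876974
```

View pics/scene1c.png

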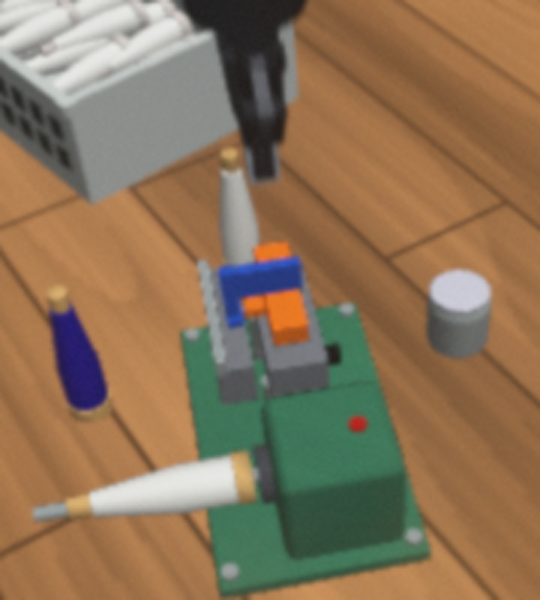

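View pics/top1c.png

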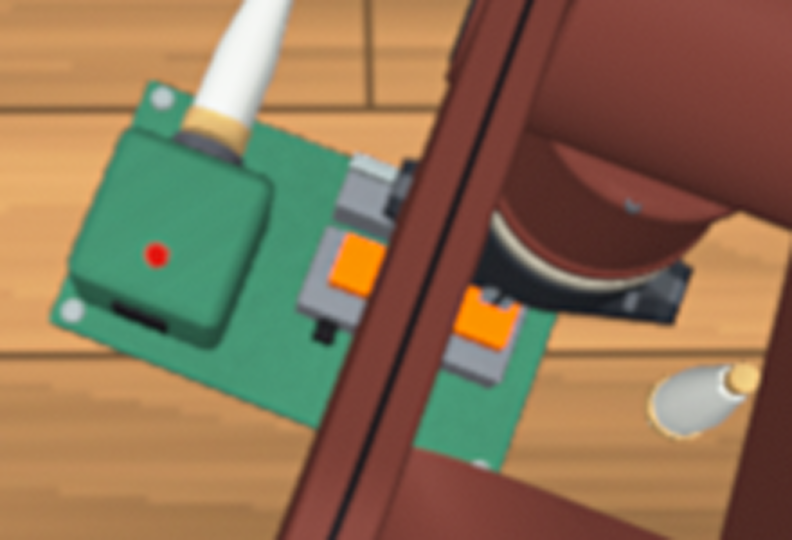

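The fingers, closed, hang over the free end of the bar and the loose items are clear. I'll descend to just above the bar.

Request:
carry_out([
  [-1,-0.2,-0.2,2,0],
  [-1,-0.2,-0.2,4,0],
  [-1,-0.2,-0.2,5.5,0],
  [-1,-0.2,-0.2,6.2,0],
  [-1,-0.2,-0.2,6.4,0],
  [-1,-0.2,-0.2,6.4,0],
  [-1,-0.2,-0.2,6.4,0],
])

```text
t: 2.9
eef_pos: [0.5619, -0.1447, 0.2]
tcp_rot: [2.603, 1.757, 0.002]
force: [1.3, -0.8, -0.1]
gripper_width: 0.0001
```

```bash
python3 go.py -1 -28 .12 | tail -2; python3 - <<'E'
from rig import imaging
import cv2
from fit2 import *
for n in('scene','top'):
    c=imaging.capture(n); cv2.imwrite(f'pics/{n}2.png',c['pixels'][:,:,::-1])
a=cv2.imread('pics/scene2.png')[110:200,170:260]; cv2.imwrite('pics/scene2c.png',cv2.resize(a,None,fx=6.5,fy=6.5,interpolation=cv2.INTER_CUBIC))
E
```

```text
t 2.9 tip winder -1.4076497870351736 -28.86929113237206 tipz 0.12739706948966528 F [ 1.3067122  -0.80806065 -0.06558   ] w 9.702874271503774e-05
move cm [0.09 0.05 0.74] twist 0.022924904362895404
[ 0.57387964 -0.1162068  -0.38238053 33.03220288] -21.90879058709102
[[-0.3 -0.8]
 [ 0.9  0.4]
 [-0.1  1.6]
 [-1.7  1. ]
 [-1.3  1.1]
 [-1.7 -1. ]
 [-1.3 -1.6]
 [ 0.7 -0.5]
 [-0.7  0.7]
 [ 0.4 -0.1]
 [ 0.4 -0.6]
 [-0.7 -0.4]]
[ 0.5742 -0.1185 -0.3836 28.5428 -0.7699 -0.278   1.0865  0.9353] -21.979607179401196
[[0.1, -1.3], [1.2, 0.1], [0.2, 1.2], [-1.3, 0.5], [-1.0, 1.3], [-1.1, -0.6], [-0.7, -1.1], [1.0, -0.1], [-1.0, 1.1], [0.6, -0.1], [1.0, -0.7], [-0.6, -0.6], [-1.0, -0.7], [-1.0, -0.6], [1.4, 0.5], [1.5, 0.7]]
```

View pics/scene2c.png

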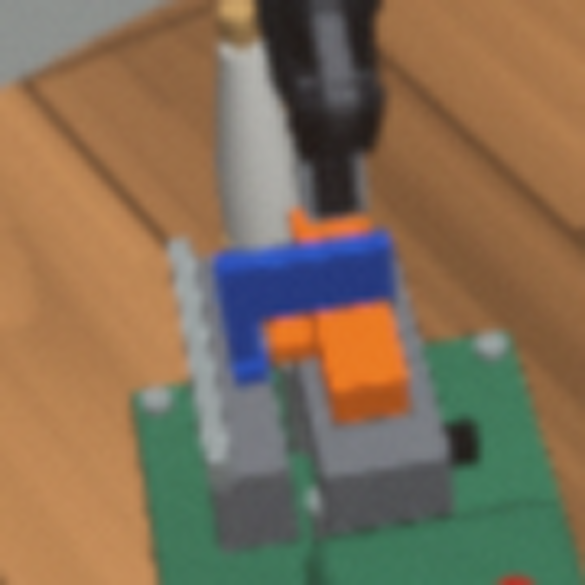

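The finger (columns 305–368) sits within the bar's width (292–370), just above the bar. Now I'll feel down in small steps.

Request:
carry_out([
  [-1,0,0.05,0.2,0],
  [-1,0,0.05,0.4,0],
  [-1,0,0.05,0.6,0],
  [-1,0,0.05,0.6,0],
])

```text
t: 3.4
eef_pos: [0.5615, -0.1447, 0.1924]
tcp_rot: [-2.603, -1.757, 0.001]
force: [-0.3, 1.2, -0.2]
gripper_width: 0.0001
```

Request:
carry_out([
  [-1,0,0,0.1,0],
  [-1,0,0,0.2,0],
  [-1,0,0,0.2,0],
])

```text
t: 3.7
eef_pos: [0.5617, -0.1448, 0.1907]
tcp_rot: [-2.604, -1.757, 0.0]
force: [-0.1, -0.5, 0.4]
gripper_width: 0.0001
```

Request:
carry_out([
  [-1,0,0,0.1,0],
  [-1,0,0,0.2,0],
  [-1,0,0,0.2,0],
])

```text
t: 4.0
eef_pos: [0.5619, -0.1448, 0.1894]
tcp_rot: [2.604, 1.757, 0.0]
force: [-1.3, 0.3, 4.2]
gripper_width: 0.0001
```

Request:
carry_out([
  [-1,0,0,0.1,0],
  [-1,0,0,0.2,0],
  [-1,0,0,0.2,0],
])

```text
t: 4.3
eef_pos: [0.5619, -0.1448, 0.1872]
tcp_rot: [2.604, 1.757, 0.0]
force: [-2.4, 1.1, 5.3]
gripper_width: 0.0
```

Request:
carry_out([
  [-1,0,0,0.1,0],
  [-1,0,0,0.2,0],
  [-1,0,0,0.3,0],
  [-1,0,0,0.4,0],
  [-1,0,0,0.4,0],
])

```text
t: 4.8
eef_pos: [0.562, -0.1449, 0.1835]
tcp_rot: [2.604, 1.757, 0.0]
force: [-2.8, 0.3, 7.1]
gripper_width: 0.0001
```

Request:
carry_out([
  [-1,0,0,0.1,0],
  [-1,0,0,0.2,0],
  [-1,0,0,0.2,0],
])

```text
t: 5.1
eef_pos: [0.562, -0.1449, 0.1816]
tcp_rot: [2.604, 1.757, 0.0]
force: [-3.4, 0.8, 8.9]
gripper_width: -0.0001
```

Request:
carry_out([
  [-1,0,0,0.05,0],
  [-1,0,0,0.1,0],
  [-1,0,0,0.1,0],
])

```text
t: 5.4
eef_pos: [0.562, -0.1449, 0.1808]
tcp_rot: [2.603, 1.757, 0.0]
force: [-3.6, 0.5, 8.8]
gripper_width: 0.0002
```

Request:
carry_out([
  [-1,0,0,0.05,0],
  [-1,0,0,0.1,0],
  [-1,0,0,0.1,0],
])

```text
t: 5.7
eef_pos: [0.562, -0.1449, 0.1799]
tcp_rot: [2.603, 1.757, 0.0]
force: [-3.6, 0.7, 9.7]
gripper_width: -0.0002
```

Request:
carry_out([
  [-1,0,0,0.05,0],
  [-1,0,0,0.1,0],
  [-1,0,0,0.1,0],
])

```text
t: 6.0
eef_pos: [0.562, -0.145, 0.1797]
tcp_rot: [2.603, 1.757, 0.0]
force: [-6.3, 1.8, 13.5]
gripper_width: 0.0003
```

Request:
carry_out([
  [-1,0,0,0.05,0],
  [-1,0.1,0,0.05,0],
  [-1,0.2,0,0.05,0],
  [-1,0.3,0,0.05,0],
  [-1,0.4,0,0.05,0],
  [-1,0.5,0,0.05,0],
  [-1,0.6,0,0.05,0],
])

```text
t: 6.7
eef_pos: [0.5648, -0.1417, 0.1799]
tcp_rot: [2.599, 1.754, -0.001]
force: [-5.3, -7.5, 12.1]
gripper_width: -0.0004
```

Request:
carry_out([
  [-1,0.1,0,0,0],
  [-1,0.2,0,0,0],
  [-1,0.3,0,0,0],
  [-1,0.4,0,0,0],
  [-1,0.5,0,0,0],
])

```text
t: 7.2
eef_pos: [0.5672, -0.1371, 0.1799]
tcp_rot: [2.599, 1.754, 0.001]
force: [-3.0, -7.5, 11.9]
gripper_width: 0.0001
```

Request:
carry_out([
  [-1,0.1,0,0.03,0],
  [-1,0.2,0,0.03,0],
  [-1,0.3,0,0.03,0],
  [-1,0.4,0,0.03,0],
])

```text
t: 7.6
eef_pos: [0.5688, -0.1336, 0.1799]
tcp_rot: [2.598, 1.753, 0.001]
force: [-4.3, -6.9, 12.2]
gripper_width: -0.0001
```

```bash
python3 go.py -1 -28 .12 | tail -2; python3 - <<'E'
from rig import imaging
import cv2
c=imaging.capture('scene'); cv2.imwrite('pics/scene3.png',c['pixels'][:,:,::-1])
a=cv2.imread('pics/scene3.png')[110:200,170:260]; cv2.imwrite('pics/scene3c.png',cv2.resize(a,None,fx=6.5,fy=6.5,interpolation=cv2.INTER_CUBIC))
E
```

```text
t 7.6 tip winder 1.153364439451427 -16.311586774659045 tipz 0.10734249313196645 F [-4.33311719 -6.94550861 12.18154836] w -9.229127596747125e-05
move cm [-1.2  -0.16 -1.26] twist 6.878694902923144e-05
```

View pics/scene3c.png

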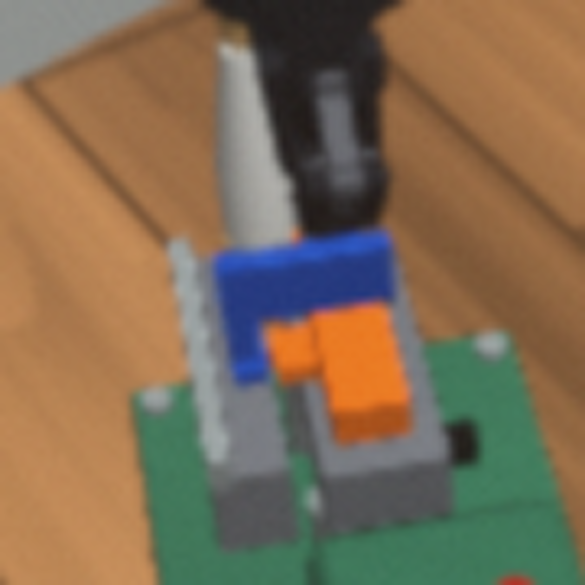

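The bar is pressed down (its far end dropped to row ~307–440) and the keeper hasn't moved. I'll keep sliding.

Request:
carry_out([
  [-1,0.1,-0.05,0.03,0],
  [-1,0.2,-0.1,0.03,0],
  [-1,0.3,-0.1,0.05,0],
  [-1,0.4,-0.1,0.05,0],
])

```text
t: 8.05
eef_pos: [0.5698, -0.1298, 0.18]
tcp_rot: [2.597, 1.752, 0.001]
force: [-3.7, -8.7, 14.3]
gripper_width: -0.0001
```

Request:
carry_out([
  [-1,0.1,0,0,0],
  [-1,0.2,0,0,0],
  [-1,0.3,0,0,0],
  [-1,0.4,0,0,0],
])

```text
t: 8.45
eef_pos: [0.5712, -0.1263, 0.18]
tcp_rot: [2.597, 1.753, 0.001]
force: [-3.1, -9.6, 14.5]
gripper_width: -0.0
```

Request:
carry_out([
  [-1,0.1,0,0,0],
  [-1,0.2,0,0,0],
  [-1,0.3,0,0,0],
  [-1,0.4,0,0,0],
])

```text
t: 8.85
eef_pos: [0.5727, -0.1227, 0.18]
tcp_rot: [2.597, 1.752, 0.001]
force: [-4.1, -9.4, 13.9]
gripper_width: -0.0
```

```bash
python3 go.py -1 -28 .12 | tail -2; python3 - <<'E'
from rig import imaging
import cv2
c=imaging.capture('scene'); cv2.imwrite('pics/scene4.png',c['pixels'][:,:,::-1])
a=cv2.imread('pics/scene4.png')[110:200,170:260]; cv2.imwrite('pics/scene4c.png',cv2.resize(a,None,fx=6.5,fy=6.5,interpolation=cv2.INTER_CUBIC))
E
```

```text
t 8.85 tip winder 0.6963207661378585 -4.782535307691264 tipz 0.10736737320750826 F [-4.10761033 -9.42022608 13.9140623 ] w -3.920905955582889e-05
move cm [-2.36 -0.11 -1.25] twist -0.010559634633068526
```

View pics/scene4c.png

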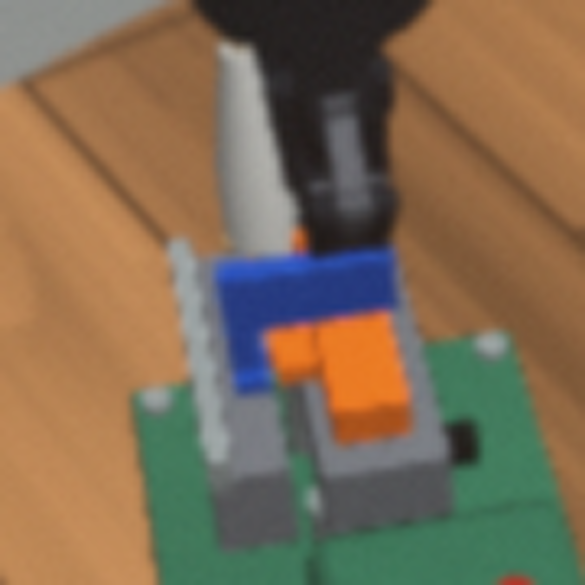

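The keeper has begun moving: its lower tab went from row 380 to 390, about 3 mm. I'll continue, watching for a jam.

Request:
carry_out([
  [-1,0.1,0,0.05,0],
  [-1,0.2,-0.05,0.05,0],
  [-1,0.3,-0.05,0.05,0],
])

```text
t: 9.2
eef_pos: [0.5737, -0.12, 0.18]
tcp_rot: [2.597, 1.752, 0.002]
force: [-3.6, -11.9, 15.8]
gripper_width: -0.0002
```

Request:
carry_out([
  [-1,0.1,0,0,0],
  [-1,0.2,0,0,0],
  [-1,0.3,0,0,0],
])

```text
t: 9.5
eef_pos: [0.5748, -0.1172, 0.1799]
tcp_rot: [2.597, 1.752, 0.002]
force: [-4.4, -10.4, 15.9]
gripper_width: -0.0
```

Request:
carry_out([
  [-1,0.1,0,0,0],
  [-1,0.2,0,0,0],
  [-1,0.3,0,0,0],
])

```text
t: 9.8
eef_pos: [0.5759, -0.1143, 0.1799]
tcp_rot: [2.597, 1.752, 0.002]
force: [-3.0, -8.6, 14.7]
gripper_width: 0.0
```

Request:
carry_out([
  [-1,0.1,0,0,0],
  [-1,0.2,0,0,0],
  [-1,0.3,0,0,0],
])

```text
t: 10.1
eef_pos: [0.5771, -0.1115, 0.18]
tcp_rot: [2.597, 1.752, 0.002]
force: [-3.7, -11.1, 16.0]
gripper_width: 0.0001
```

Request:
carry_out([
  [-1,0.1,0,0,0],
  [-1,0.2,0,0,0],
  [-1,0.3,0,0,0],
])

```text
t: 10.4
eef_pos: [0.5782, -0.1087, 0.1799]
tcp_rot: [2.597, 1.752, 0.002]
force: [-3.2, -10.8, 15.4]
gripper_width: -0.0002
```

Request:
carry_out([
  [-1,0.1,0,0,0],
  [-1,0.2,0,0,0],
])

```text
t: 10.6
eef_pos: [0.579, -0.1068, 0.1799]
tcp_rot: [2.597, 1.752, 0.002]
force: [-2.9, -10.9, 15.6]
gripper_width: 0.0
```

Request:
carry_out([
  [-1,0.1,0,0,0],
  [-1,0.1,0,0,0],
])

```text
t: 10.8
eef_pos: [0.5794, -0.1057, 0.1799]
tcp_rot: [2.597, 1.752, 0.002]
force: [-2.8, -9.8, 15.3]
gripper_width: -0.0001
```

```bash
python3 go.py -1 -28 .12 | tail -2; python3 - <<'E'
from rig import imaging
import cv2
c=imaging.capture('scene'); cv2.imwrite('pics/scene5.png',c['pixels'][:,:,::-1])
a=cv2.imread('pics/scene5.png')[110:200,170:260]; cv2.imwrite('pics/scene5c.png',cv2.resize(a,None,fx=6.5,fy=6.5,interpolation=cv2.INTER_CUBIC))
E
```

```text
t 10.8 tip winder 0.6841918864661216 13.554458251106592 tipz 0.10729644063187843 F [-2.83102348 -9.8127041  15.30402049] w -9.255622712560391e-05
move cm [-4.19 -0.1  -1.26] twist -0.0046293130726979825
```

View pics/scene5c.png

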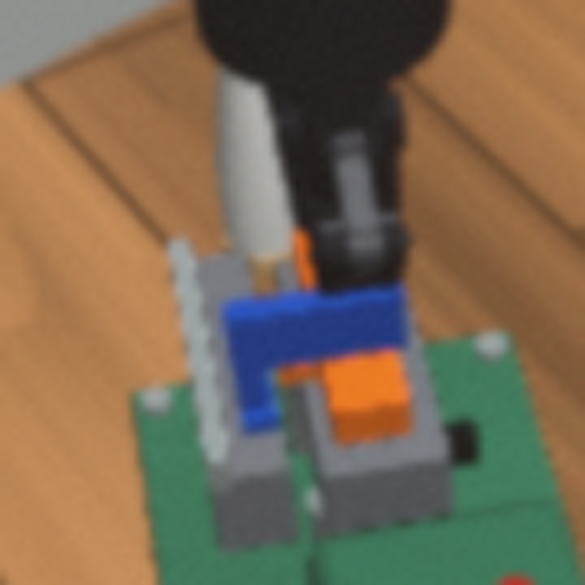

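The tab has travelled most of the way (lower edge now at row 428). I'll keep going until I feel the stop.

Request:
carry_out([
  [-1,0.1,0,0,0],
  [-1,0.1,0,0,0],
])

```text
t: 11.05
eef_pos: [0.5797, -0.1051, 0.1799]
tcp_rot: [2.597, 1.752, 0.002]
force: [-4.1, -11.9, 15.9]
gripper_width: -0.0001
```

Request:
carry_out([
  [-1,0.1,0,0,0],
  [-1,0.1,0,0,0],
])

```text
t: 11.25
eef_pos: [0.5799, -0.1047, 0.1799]
tcp_rot: [2.596, 1.751, 0.0]
force: [-5.2, -13.2, 16.1]
gripper_width: -0.0
```

Request:
carry_out([
  [-1,0.1,0,0,0],
  [-1,0.1,0,0,0],
])

```text
t: 11.45
eef_pos: [0.58, -0.1044, 0.1799]
tcp_rot: [2.596, 1.751, -0.001]
force: [-6.6, -15.6, 16.9]
gripper_width: 0.0002
```

The lateral force is rising and motion has stalled, so the keeper is on its stop. I'll back off the tab while still pressing, then lift.

Request:
carry_out([
  [-1,-0.2,0,0,0],
  [-1,-0.4,0,0,0],
  [-1,-0.6,0,0,0],
  [-1,-0.8,0,0,0],
  [-1,-0.8,0,-0.2,0],
  [-1,-0.8,0,-0.4,0],
  [-1,-0.8,0,-0.6,0],
  [-1,-0.8,0,-1.0,0],
  [-1,-0.8,0,-2,0],
  [-1,-0.8,0,-4,0],
])

```text
t: 12.45
eef_pos: [0.574, -0.1068, 0.2146]
tcp_rot: [-2.601, -1.755, 0.005]
force: [-0.6, 0.1, -0.0]
gripper_width: 0.0
```

Request:
carry_out([
  [-1,0,0,-4,0],
  [-1,0,0,-8,0],
  [-1,0,0,-10,0],
  [-1,0,0,-10,0],
  [-1,0,0,-10,0],
])

```text
t: 12.95
eef_pos: [0.5752, -0.1071, 0.316]
tcp_rot: [2.604, 1.757, 0.0]
force: [-1.1, -0.2, 0.2]
gripper_width: 0.0002
```

Request:
carry_out([
  [-1,-5,-5,0,0],
  [-1,-5,-10,0,0],
  [-1,-5,-15,0,0],
  [-1,-5,-20,0,0],
  [-1,-5,-25,0,0],
  [-1,-5,-25,0,0],
  [-1,-5,-25,0,0],
])

```text
t: 13.65
eef_pos: [0.3229, -0.0591, 0.3143]
tcp_rot: [-2.603, -1.757, 0.001]
force: [1.4, -0.0, -0.1]
gripper_width: 0.0003
```

```bash
python3 - <<'E'
from rig import imaging, monitor
import cv2
for n in('scene','top'):
    c=imaging.capture(n); cv2.imwrite(f'pics/{n}6.png',c['pixels'][:,:,::-1])
a=cv2.imread('pics/scene6.png')[110:200,170:260]; cv2.imwrite('pics/scene6c.png',cv2.resize(a,None,fx=6.5,fy=6.5,interpolation=cv2.INTER_CUBIC))
E
```

```text
(no output)
```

View pics/scene6c.png

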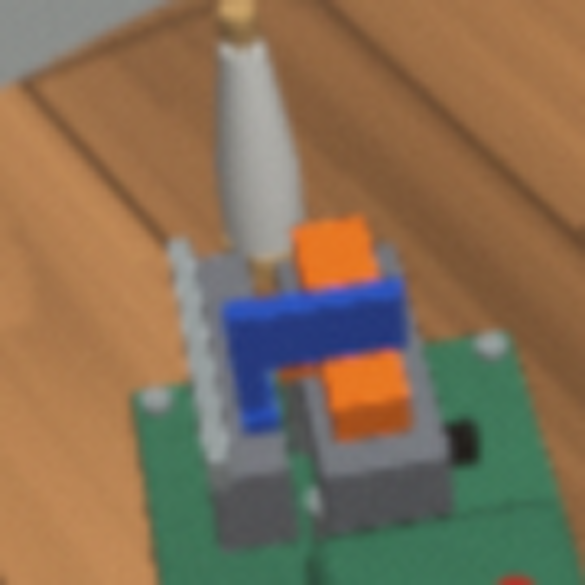

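View pics/top6.png

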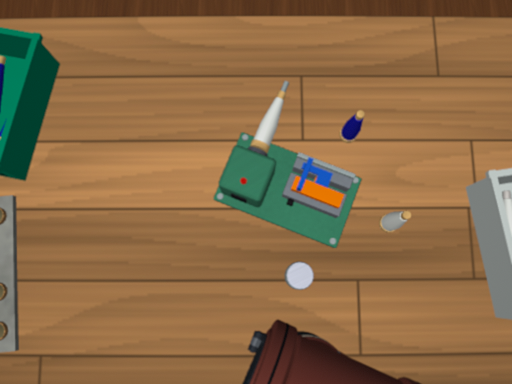

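View pics/scene6.png

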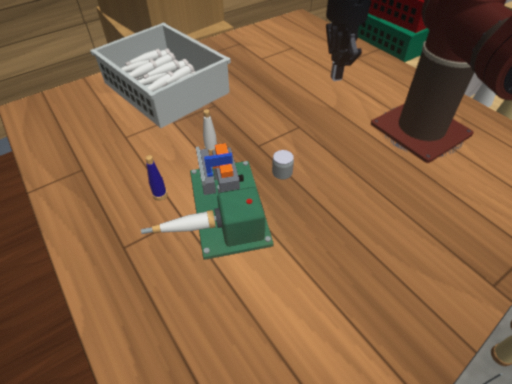

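```bash
python3 - <<'E'
import cv2,numpy as np
from fit2 import *
c,s=np.cos(p[2]),np.sin(p[2])
a=cv2.imread('pics/top6.png')[140:225,250:370]; cv2.imwrite('pics/top6c.png',cv2.resize(a,None,fx=6.5,fy=6.5,interpolation=cv2.INTER_CUBIC))
# tab lower-left corner motion in scene crop: (235,383)->(247,431); predicted per 22 mm
for n in('0','6'):
    im=cv2.imread(f'pics/top{n}.png').astype(int); m=(im[:,:,0]>150)&(im[:,:,2]<90)&(im[:,:,1]<130); m[:140]=0;m[225:]=0;m[:,:270]=0;m[:,370:]=0
    v,u=np.nonzero(m); d=T.ray(np.array([u.mean(),v.mean()])-p[4:6],.135)-p[:2]; print(n,m.sum(),'blue centroid y',1000*(-s*d[0]+c*d[1]))
q=lambda z:S.proj(W(p,[[0,44,z+p[3]]]))*6.5
print('bar end rows: out,in8,in10',q(88)-q(80),q(80)-q(78))
E
```

```text
[ 0.57387964 -0.1162068  -0.38238053 33.03220288] -21.90879058709102
[[-0.3 -0.8]
 [ 0.9  0.4]
 [-0.1  1.6]
 [-1.7  1. ]
 [-1.3  1.1]
 [-1.7 -1. ]
 [-1.3 -1.6]
 [ 0.7 -0.5]
 [-0.7  0.7]
 [ 0.4 -0.1]
 [ 0.4 -0.6]
 [-0.7 -0.4]]
[ 0.5742 -0.1185 -0.3836 28.5428 -0.7699 -0.278   1.0865  0.9353] -21.979607179401196
[[0.1, -1.3], [1.2, 0.1], [0.2, 1.2], [-1.3, 0.5], [-1.0, 1.3], [-1.1, -0.6], [-0.7, -1.1], [1.0, -0.1], [-1.0, 1.1], [0.6, -0.1], [1.0, -0.7], [-0.6, -0.6], [-1.0, -0.7], [-1.0, -0.6], [1.4, 0.5], [1.5, 0.7]]
0 423 blue centroid y -8.17842300907507
6 434 blue centroid y 14.217443844508525
bar end rows: out,in8,in10 [[ -1.71836808 -17.59305525]] [[-0.42561073 -4.35621811]]
```

View pics/top6c.png

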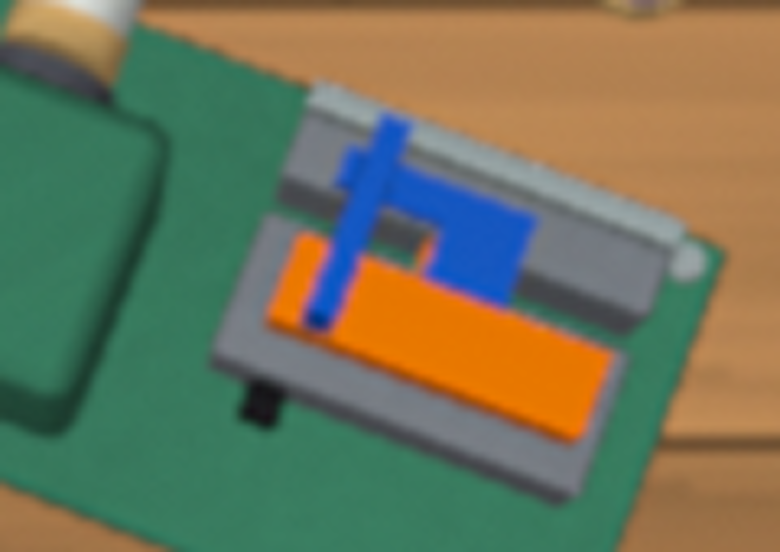

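The keeper moved 22.4 mm from about 4 mm open, so it's at about 26 mm, with its tongue over the lug. The bar's end edge sits about 18 px lower than at the start, which matches the predicted 17.6 px for 8 mm.

```bash
python3 -c "
from rig import order,monitor
print(order.finish_job()); print(monitor.state()['t'],monitor.state()['force'])"
```

```text
the job is handed in; nothing more can be done
None
the job is handed in; nothing more can be done
```

The spindle is locked. I pressed the orange plunger down with the closed fingers until it hit its stop, after about 10 mm of travel. Still pressing, I slid along the bar to push the blue keeper across to its stop, then backed off the tab, lifted and moved the arm away. The job was handed in soon after the 13.65 s mark (limit 58 s), and no verdict is reported.

- **Keeper:** in the pictures it moved 22.4 mm from about 4 mm, so it is at about 26 mm, with its tongue over the lug.
- **Plunger:** after I let go it stayed down. The bar's end sits about 18 px lower than at the start, against 17.6 px predicted for 8 mm.
- **Forces:** the wrist readings peaked at about 17 N down and 17 N sideways, and were near zero after release. These were read at the end of each move, so brief peaks in between were not seen.
- **Loose items:** the bobbins and the tin appear at the same pixels as before.

**Disagreement:** my first fit put the head height at 33 mm, outside its 0–30 mm range. Refitting with both cameras gave 28.5 mm, and touch agreed at about 29 mm.

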